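Put a wrongly stacked soil sieve tower in order

TASK

The soil sieve tower was stacked the wrong way round: the blue fine sieve sits on top and the orange coarse sieve at the bottom, straight on the black pan. Take both off (the dark teal mat is kept clear for setting things down) and rebuild the tower on the pan from the bottom up: blue fine, green medium, orange coarse, then the black lid; once a sieve is on, push it down firmly to feel that it lies flat before you add the next. Leave the beaker and the jars standing where they are.

Things in the scene. Friction and masses are not known exactly. Their poses are not given: they have to be found in the camera images.
- pan: black round receiver pan, loose, 0.25 kg, 59 mm across on a flat foot 76 mm across, 30 mm high; origin: centre of its underside, z up. Its open mouth is 50 mm wide inside, rim 4 mm thick; a sieve's foot drops 8 mm into it. At the start the orange sieve sits in it and the blue one in the orange. Seated in the pan, a sieve's centre is 41 mm above this origin; each further sieve is 30 mm higher.
- fine_mid (a point): blue round fine sieve, loose, 60 g, 38 mm high; point: its centre, half-way up (19 mm), z up. Above its underside: tapered foot 0-8 mm (38 mm across, widening to 47), neck 55 mm across at 8-21 mm, ribbed collar 59 mm across at 21-38 mm: grip here. Open mouth 50 mm inside, rim 4 mm thick; gauze 17 mm below the rim. Seated, the neck's shoulder rests on the rim below, the foot 8 mm deep.
- medium_mid (a point): green round medium sieve (2.5 mm gauze), same shape, size, mouth and weight as the blue one; point: its centre, half-way up. It starts by itself on the worktop; finally its centre is 30 mm above that of the blue sieve. Each sieve has a small hanging eyelet on its own -x side, out to 38 mm from the axis, 8-11 mm above the underside (at the start it points roughly along world x, to or from the robot).
- coarse_mid (a point): orange round coarse sieve (5 mm gauze), same shape, size, mouth and weight as the blue one; point: its centre, half-way up. It starts in the pan, under the blue one. In the finished tower its centre is 30 mm above that of the green sieve.
- lid_mid (a point): black tower lid, loose, 40 g, 34 mm high, standing by itself on the worktop; point: its centre, half-way up (17 mm above its underside), z up. Above its underside: the same tapered foot at 0-8 mm, a disc 59 mm across at 8-14 mm, and a knob 18 to 19 mm across at 14-34 mm, by which it is gripped. Seated on the orange sieve its centre is 28 mm above that sieve's centre.
- mat: dark teal ribbed rubber mat, fixed, 140 mm (its x) by 300 mm (its y) and 3 mm thick, lying on the worktop, empty; origin at the centre of its underside, the mat's top is 3 mm above it. There is room for two sieves, 70 mm to either side of the origin along its y.
- beaker: small clear glass beaker with a pouring lip, 61 mm across, 68 mm high, standing behind the sieves; origin at the centre of its underside. Not to be disturbed.
- jar: specimen jar with a yellow screw lid, 51 mm across, 59 mm high, standing by itself behind the sieves; origin at the centre of its underside. Not to be disturbed.
- open_jar: clear specimen jar without its lid, 46 mm across, 55 mm high, standing to the right of the mat; origin at the centre of its underside. Not to be disturbed.
Mind the look-alikes: they are no part of the job. What is shaped like the part that bears lid_mid but pink is not meant. What is shaped like the part that bears fine_mid but purple is not meant.

How it is judged (in metres and radians):
On the way, in this order (a step that is already met when the one before it is completed fails the run):
1. the blue and the orange sieve are both off the pan (horizontal distance between each of fine_mid, coarse_mid and pan above 0.06 m), for 0.1 s.
2. the blue sieve is seated in the pan and pushed down (3 N or more on the pan) before the green one is added (horizontal distance between fine_mid and pan below 0.004 m and z of fine_mid in the frame of pan below 0.0435 m and distance between fine_mid and medium_mid above 0.045 m and contact force between fine and pan above 3 N).
3. the green sieve is seated in the blue one and pushed down (3 N or more) before the orange one is added (horizontal distance between medium_mid and fine_mid below 0.004 m and z of medium_mid in the frame of pan below 0.074 m and distance between medium_mid and coarse_mid above 0.045 m and contact force between medium and fine above 3 N).
4. the orange sieve is seated in the green one and pushed down (3 N or more) before the lid is added (horizontal distance between coarse_mid and medium_mid below 0.004 m and z of coarse_mid in the frame of pan below 0.1045 m and distance between coarse_mid and lid_mid above 0.043 m and contact force between coarse and medium above 3 N).
At the end, for the whole second after the job is handed in: The pan stands flat on the worktop and carries, each nested fully home in the one below (centres within 4 mm sideways, no piece standing 4 mm or more too high, lid and top sieve level within 4 degrees): blue fine sieve, green medium sieve, orange coarse sieve, black lid; all let go and at rest (height (world z) of pan below 0.006 m and angle between pan's own z axis and vertical below 0.06 rad and horizontal distance between fine_mid and pan below 0.004 m and z of fine_mid in the frame of pan between 0.038 and 0.0435 m and horizontal distance between medium_mid and fine_mid below 0.004 m and z of medium_mid in the frame of pan between 0.067 and 0.074 m and horizontal distance between coarse_mid and medium_mid below 0.004 m and z of coarse_mid in the frame of pan between 0.096 and 0.1045 m and horizontal distance between lid_mid and coarse_mid below 0.004 m and z of lid_mid in the frame of pan between 0.123 and 0.133 m and angle between each of lid_mid, coarse_mid's own z axis and vertical below 0.08 rad and linear speed of each of fine, medium, coarse, lid below 0.02 m/s); the robot touches nothing.
It fails at once if the beaker is shifted more than 25 mm or tipped (distance of beaker from where it was at the start of the episode above 0.025 m or angle between beaker's own z axis and vertical above 0.4 rad).
It fails at once if the jar is shifted more than 25 mm or tipped (distance of jar from where it was at the start of the episode above 0.025 m or angle between jar's own z axis and vertical above 0.4 rad).
It fails at once if the open jar is shifted more than 25 mm or tipped (distance of open_jar from where it was at the start of the episode above 0.025 m or angle between open_jar's own z axis and vertical above 0.4 rad).
It also fails if it takes over 120 s, if anything falls off the work surface, if the arm or the gripper's body presses on something with over 40 N, if the wrist force passes 120 N, or if a joint passes its speed limit or range.

ROBOT

A 6-joint arm with a two-finger parallel gripper is mounted at the origin on a cart in front of the work surface, level with it; the furniture and walls round the work are solid. World frame = base frame: x ahead of the robot, y to its left, z up, the work surface at z = 0. Lengths are in mm, angles in degrees, forces in N, time in s.
With the tool pointing down it reaches from about 300 to 850 mm from the base axis. Payload 4.2 kg.
Tool frame: the origin (TCP) lies at the very end of the fingers, on their centre line; the grasp point (between the pads) lies 19 mm behind it; z points along the fingers, y is the line along which they close (so a half turn about z gives the same grasp; the last joint's range is limited). The gripper opens to 91 mm and grips with 3 to 60 N. Pads are 32 mm wide; open, the fingers measure 118 mm over their backs; the gripper's body (76 mm by 178 mm) begins 60 mm behind the grasp point.
Start: joints at [65.432, 18.312, 89.639, -0, 72.044, -1.146], TCP at [228.571, 527.635, 213.976] pointing down, gripper open.
Joint ranges: [-177.97, 177.97], [-48.28, 115.42], [12.27, 149.76], [-77.06, 257.06], [2.81, 150.46], [-146.56, 146.56]. Speed limits (degrees/s): [147.25, 147.25, 180, 180, 180, 180].

INTERFACE

Orientations are given as [roll, pitch, yaw] about the fixed x, y, z axes, in that order (R = Rz(yaw) Ry(pitch) Rx(roll)).
In Python, from workcell import env, eyes gives the robot as it stands.
- The arm moves only by the tool send_rows, never from a script. Its argument "targets" is text: rows parted by semicolons, each of 7 numbers parted by spaces: the shift along the tool's x, y, z in m, then the turn, a rotation vector about the tool's x, y, z in degrees, then the opening in per cent of the stroke, from 0 (shut) to 100 (fully open). A call has 1 to 12 rows; each row is the pose to reach, as a shift and turn from the pose commanded when the call began, along the tool's axes at that moment; what a row does not reach only later rows make up. A row lasts 1/12 s, in which the tool goes at most 41.7 mm and 7.16 degrees, less where a joint would pass 70% of its speed; a pose out of reach is approached as far as the arm can. A call with a gripper value outside its range is refused whole. The fingers move at their own pace and stop on an object; "grip_force" is the grip in N (left out, the last holds). Time passes only in rows, so rows that repeat a pose let the fingers close. It gives the time, the measured TCP pose, the force, the opening and the grip force at its end, in the units of the state.
- env.state(): the state, without advancing time (a new reading comes with each control period).
- eyes.grab_frame(name): name is "scene" or "top" or "wrist"; returns a dict with "image" (400x640x3 uint8, blue, green, red), "fovy" (degrees; the focal length in pixels is half the picture's height over the tangent of half this angle, whatever the lens; pixels are square), "cx", "cy" (the principal point, pixels), "D" ([k1, k2, p1, p2, k3] as OpenCV has them; the pictures are not rectified), "eye" and "attitude" of the camera in the world. Camera axes: x right, y up, looking along -z (the intrinsics and any distortion apply to the point x, -y, -z); pixel columns grow to the right and rows downward; lengths in mm; the calibration is good to about 2 mm. A picture is of the moment at which its call begins. There is no depth.
- env.job_done(): hands the job in; it is judged then, once.
The state is a dict: "time_s": time; "qpos": joint angles; "qvel": joint speeds; "effort": joint torques, N m; "ee_pos": TCP position; "ee_rot": TCP orientation; "force": force on the tool from outside, world axes, zero at the start; "torque": the same for the moment, N m; "gripper_width": finger opening in mm; "gripper_force": force on a finger pad.
Only numpy, scipy, OpenCV 4.12 (cv2) and the standard library are available. Lean on these libraries where they do the work, as an engineer would, in place of code of your own. Each camera call takes 0.05 s, during which the arm holds its last target. There are 200 camera calls.

## Working session

There is one attempt and no reset: what is moved stays moved. The work goes in short steps, Python scripts to look and compute and a tool call to move; the robot and the scene stay as the last step left them, time stands still between calls to the robot, and variables do not carry over. Pictures are saved under pics/ and viewed, at most 17 in all, crops included, and the job is handed in when it is done.

Besides the shell and the picture viewer there is one more tool, called after ">>>" in YAML: its name, and indented under it one key for each argument. send_rows: Moves the arm, as the interface text tells. Its arguments: {"type":"object","properties":{"targets":{"type":"string"},"grip_force":{"type":"number"}},"required":["targets"]}

```bash
ls; mkdir -p pics
cat > h.py <<'E'
import numpy as np, cv2
from scipy.spatial.transform import Rotation as R
from workcell import env, eyes
def K(f):
    fl=200/np.tan(np.radians(f["fovy"])/2); return np.array([[fl,0,f["cx"]],[0,fl,f["cy"]],[0,0,1.]])
def rot(f):
    a=np.array(f["attitude"],float)
    return a if a.shape==(3,3) else R.from_euler('xyz',a,degrees=True).as_matrix()
def ray(f,uv):
    p=cv2.undistortPoints(np.array([[uv]],float),K(f),np.array(f["D"],float))[0,0]
    d=rot(f)@np.array([p[0],-p[1],-1]); return np.array(f["eye"],float),d/np.linalg.norm(d)
def onz(f,uv,z):
    o,d=ray(f,uv); return o+d*(z-o[2])/d[2]
def proj(f,P):
    c=rot(f).T@(np.array(P,float)-np.array(f["eye"],float)); q=np.array([[c[0],-c[1],-c[2]]])
    return cv2.projectPoints(q,np.zeros(3),np.zeros(3),K(f),np.array(f["D"],float))[0][0,0]
E
python3 - <<'E'
from h import *
for n in("scene","top"):
    f=eyes.grab_frame(n); cv2.imwrite(f"pics/{n}0.png",f["image"]); print(n,{k:v for k,v in f.items() if k!="image"})
print(env.state())
E
```

```text
pics
scene {'fovy': 57.75724840906002, 'cx': 323.72880937964777, 'cy': 194.90252708626474, 'D': array([0.02315642, 0.        , 0.        , 0.        , 0.        ]), 'eye': array([ 198.06700214, -588.53379005,  620.35936544]), 'attitude': array([ 51.90030377,   0.09083299, -35.52704022])}
top {'fovy': 50.05016319786855, 'cx': 320.9616778764201, 'cy': 200.92966454331201, 'D': array([-0.08056598,  0.        ,  0.        ,  0.        ,  0.        ]), 'eye': array([ 490.98625212,  -22.52206783, 1044.80613837]), 'attitude': array([ 4.76574002e+00, -4.79712643e-02, -9.04169174e+01])}
{'time_s': 0.1, 'qpos': array([ 6.54333850e+01,  1.83474248e+01,  8.96975085e+01, -1.00958652e-03,
        7.20411750e+01, -1.14422965e+00]), 'qvel': array([-0.00481288,  0.02489274, -0.17256022,  0.03044705,  0.11603589,
        0.08067508]), 'effort': array([ 4.18642694e-04, -4.13334632e+01, -2.32509381e+01,  7.29189254e-02,
        4.21779219e-02, -3.44709110e-05]), 'ee_pos': array([228.38032717, 527.24205388, 213.22280064]), 'ee_rot': array([-1.79913890e+02, -7.59779973e-04,  1.56577926e+02]), 'force': array([ 0.07090584, -0.00311995, -0.49168703]), 'torque': array([0.07023308, 0.01766065, 0.06031928]), 'gripper_force': 0.0, 'gripper_width': 91.00512998592245}
```

View pics/scene0.png

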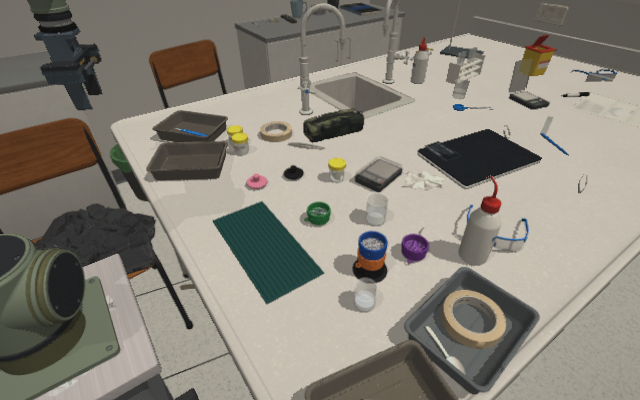

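View pics/top0.png

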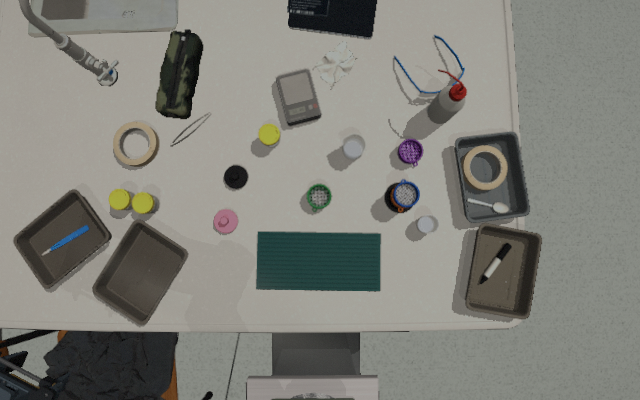

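Scene view: the tower (blue on orange on pan) is at (372,250), green sieve (318,213), black lid (293,172), pink lid look-alike (257,181), purple sieve look-alike (415,247). 
In the top view these are: tower (404,195), green (318,197), black lid (235,177), pink (225,222), purple (410,152), beaker (352,148), jar (268,134), open jar (427,225) and mat (319,261). 
I choose the tower, the green sieve and the black lid, and will check them in a crop.

```bash
cat >> h.py <<'E'
HSV=dict(blue=((105,120,60),(122,255,255)),green=((50,90,40),(80,255,255)),orange=((5,150,80),(18,255,255)))
def blob(img,c,near=None,rad=60,rng=None):
    lo,hi=rng or HSV[c]; m=cv2.inRange(cv2.cvtColor(img,cv2.COLOR_BGR2HSV),lo,hi)
    if near is not None:
        k=np.zeros_like(m); cv2.circle(k,tuple(int(v) for v in near),rad,255,-1); m&=k
    pts=cv2.findNonZero(m)
    return cv2.convexHull(pts),len(pts)
E
python3 - <<'E'
from h import *
f=eyes.grab_frame("top"); g=eyes.grab_frame("scene")
dark=((0,0,0),(179,255,60))
for n,nt,ns,c,z,rng in [("blue",(404,195),(372,245),"blue",90,None),("green",(318,197),(318,213),"green",38,None),("lid",(235,177),(293,172),0,14,dark)]:
    for nm,F,p in(("top",f,nt),("scene",g,ns)):
        h,k=blob(F["image"],c,p,22,rng); (u,v),r=cv2.minEnclosingCircle(h); x,y,w,hh=cv2.boundingRect(h)
        print(n,nm,k,(u,v),r,(x,y,w,hh),onz(F,(u,v),z).round(1))
for n,p,q,z in(("mat",(319,261),0,3),("openjar",(427,225),0,55),("beaker",(353,148),0,68),("jar",(268,134),0,59),("purple",(410,152),0,38),("pink",(225,221),0,20),("tray",(470,240),0,50)):print(n,onz(f,p,z).round(1))
a=f["image"][120:240,215:455]; b=g["image"][160:280,250:450]
cv2.imwrite("pics/c1.png",np.vstack([cv2.resize(a,(600,300),interpolation=3),cv2.resize(b[:,:200],(500,300),interpolation=3)[:, :500] if 0 else cv2.resize(b,(600,300),interpolation=3)]))
E
```

```text
blue top 139 (406.40087890625, 193.29591369628906) 13.511041641235352 (394, 180, 26, 27) [ 586.4 -216.    90. ]
blue scene 429 (372.1715393066406, 244.7113037109375) 14.967852592468262 (359, 232, 28, 28) [ 575.2 -226.8   90. ]
green top 153 (318.5, 196.7083282470703) 12.54342269897461 (307, 185, 24, 25) [585.  -18.2  38. ]
green scene 328 (317.0, 213.5) 13.647443771362305 (305, 202, 25, 23) [572.8 -33.9  38. ]
lid top 418 (235.4512176513672, 176.71951293945312) 11.676191329956055 (224, 166, 24, 23) [637.5 183.7  14. ]
lid scene 183 (293.0, 172.5) 9.12424373626709 (284, 166, 19, 14) [635.3 181.   14. ]
mat [432.2 -18.2   3. ]
openjar [ 515.7 -269.6   55. ]
beaker [694.9 -99.   68. ]
jar [731.7  99.2  59. ]
purple [ 690.8 -237.8   38. ]
pink [529.7 206.7  20. ]
tray [ 479.7 -371.7   50. ]
```

View pics/c1.png

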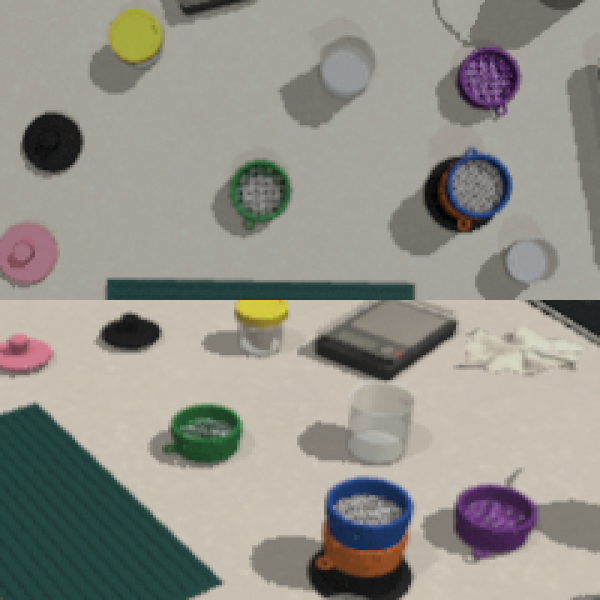

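The crop confirms it: blue on orange in the pan, the green sieve and the black lid are the right ones. The blue eyelet points away from the robot (+x), the orange and green ones towards it (-x).

```bash
cat >> h.py <<'E'
def delta(P,yaw=180):
    s=env.state(); T=R.from_euler('xyz',s["ee_rot"],degrees=True); D=R.from_euler('xyz',[180,0,yaw],degrees=True)
    print("at",s["ee_pos"].round(1),s["ee_rot"].round(2),"t",round(s["time_s"],2)); 
    print("d(m)",(T.inv().apply(np.array(P,float)-s["ee_pos"])/1000).round(4),"rotvec",(T.inv()*D).as_rotvec(degrees=True).round(2))
E
python3 -c "
from h import *
delta((560,-220,230))"
```

```text
at [228.5 527.4 213.5] [-179.94    0.    156.58] t 0.2
d(m) [-0.6013 -0.5541 -0.016 ] rotvec [-6.000e-02 -1.000e-02 -2.342e+01]
```

>>> send_rows:
  targets: "-0.6013 -0.5541 -0.016 0 0 -23.4 100;-0.6013 -0.5541 -0.016 0 0 -23.4 100;-0.6013 -0.5541 -0.016 0 0 -23.4 100;-0.6013 -0.5541 -0.016 0 0 -23.4 100;-0.6013 -0.5541 -0.016 0 0 -23.4 100;-0.6013 -0.5541 -0.016 0 0 -23.4 100;-0.6013 -0.5541 -0.016 0 0 -23.4 100;-0.6013 -0.5541 -0.016 0 0 -23.4 100;-0.6013 -0.5541 -0.016 0 0 -23.4 100;-0.6013 -0.5541 -0.016 0 0 -23.4 100;-0.6013 -0.5541 -0.016 0 0 -23.4 100;-0.6013 -0.5541 -0.016 0 0 -23.4 100"
  grip_force: 20

```text
time_s: 1.2
ee_pos: [430.3, 71.5, 223.9]
ee_rot: [180.0, 0.0, 180.0]
force: [1.8, 1.5, -0.3]
gripper_width: 91.6
gripper_force: 0.0
```

```bash
python3 -c "
from h import *
delta((560,-220,230))"
```

```text
at [430.3  71.5 223.9] [1.7998e+02 3.0000e-02 1.7997e+02] t 1.2
d(m) [-0.1299 -0.2915 -0.0062] rotvec [ 0.02  0.03 -0.03]
```

>>> send_rows:
  targets: "-0.13 -0.291 -0.006 0 0 0 100;-0.13 -0.291 -0.006 0 0 0 100;-0.13 -0.291 -0.006 0 0 0 100;-0.13 -0.291 -0.006 0 0 0 100;-0.13 -0.291 -0.006 0 0 0 100;-0.13 -0.291 -0.006 0 0 0 100;-0.13 -0.291 -0.006 0 0 0 100;-0.13 -0.291 -0.006 0 0 0 100;-0.13 -0.291 -0.006 0 0 0 100;-0.13 -0.291 -0.006 0 0 0 100"

```text
time_s: 2.03
ee_pos: [559.9, -218.6, 228.7]
ee_rot: [179.9, -0.1, 179.8]
force: [-0.5, 0.7, 0.6]
gripper_width: 91.1
gripper_force: 0.0
```

```bash
python3 -c "
from h import *
f=eyes.grab_frame('wrist'); print({k:v for k,v in f.items() if k!='image'})
cv2.imwrite('pics/w1.png',f['image']); print(env.state()['ee_pos'],env.state()['force'])
for c,z in(('blue',90),('orange',60)):
    h,k=blob(f['image'],c); print(k,cv2.boundingRect(h),proj(f,(580,-220,z)))
"
```

```text
{'fovy': 66.56090488389141, 'cx': 317.3111725936111, 'cy': 197.8135981617664, 'D': array([-0.01567722,  0.        ,  0.        ,  0.        ,  0.        ]), 'eye': array([ 491.31273847, -218.23363731,  399.85737886]), 'attitude': array([-1.39990444e+01, -4.81850697e-02,  8.98760939e+01])}
[ 559.47408498 -217.42896773  228.99222113] [ 0.15976175  1.04681649 -0.08084911]
386 (292, 187, 54, 50) [315.5752474  208.31418638]Traceback (most recent call last):
  File "<string>", line 6, in <module>
    h,k=blob(f['image'],c); print(k,cv2.boundingRect(h),proj(f,(580,-220,z)))
        ~~~~^^^^^^^^^^^^^^
  File "h.py", line 23, in blob
    return cv2.convexHull(pts),len(pts)
           ~~~~~~~~~~~~~~^^^^^
cv2.error: OpenCV(4.12.0) /io/opencv/modules/imgproc/src/convhull.cpp:143: error: (-215:Assertion failed) total >= 0 && (depth == CV_32F || depth == CV_32S) in function 'convexHull'
```

View pics/w1.png

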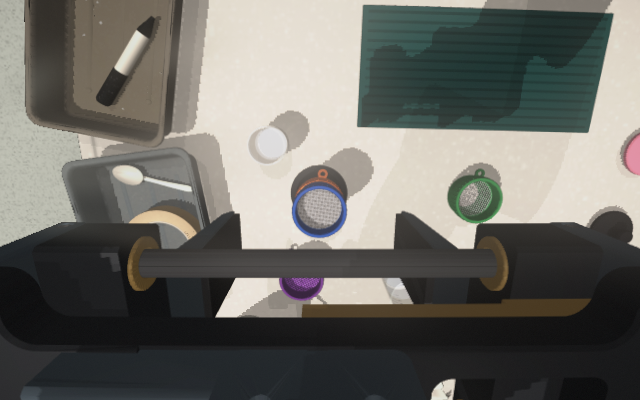

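Wrist view: blue rim around (320,210), orange eyelet (322,174), pan's black foot behind it, green sieve (475,197), purple (302,285), open jar (269,144).

```bash
cat >> h.py <<'E'
W=dict(blue=((100,90,25),(128,255,255)),green=((45,80,25),(85,255,255)),orange=((3,120,50),(20,255,255)))
def sieve(f,c,ztop,guess,rng=None,rad=29.5):
    p=proj(f,(*guess,ztop)); h,k=blob(f["image"],c,p,55,rng or W[c])
    q=np.array([onz(f,a+0.0,ztop)[:2] for a in h[:,0,:].astype(float)])
    ys=q[:,1]; xs=q[:,0]
    print(c,"px",k,"x",xs.min().round(1),xs.max().round(1),"y",ys.min().round(1),ys.max().round(1),"width",np.ptp(ys).round(1),"centre",(xs.max()-rad).round(1),((ys.max()+ys.min())/2).round(1))
E
python3 -c "
from h import *
f=eyes.grab_frame('wrist')
sieve(f,'blue',90,(580,-218)); sieve(f,'green',38,(575,-25))
delta((580,-218,66))
"
```

```text
blue px 560 x 555.6 612.0 y -244.9 -188.5 width 56.4 centre 582.5 -216.7
green px 416 x 556.7 614.0 y -49.7 8.8 width 58.5 centre 584.5 -20.5
at [ 559.3 -216.7  229.3] [ 1.7994e+02 -7.0000e-02  1.7999e+02] t 2.13
d(m) [-0.0208 -0.0015  0.1633] rotvec [ 0.06 -0.07 -0.01]
```

>>> send_rows:
  targets: "-0.0235 0 0.04 0 0 0 100;-0.0235 0 0.08 0 0 0 100;-0.0235 0 0.12 0 0 0 100;-0.0235 0 0.145 0 0 0 100;-0.0235 0 0.1635 0 0 0 100;-0.0235 0 0.1635 0 0 0 100;-0.0235 0 0.1635 0 0 0 50;-0.0235 0 0.1635 0 0 0 50;-0.0235 0 0.1635 0 0 0 50;-0.0235 0 0.1635 0 0 0 50;-0.0235 0 0.1635 0 0 0 50;-0.0235 0 0.1635 0 0 0 50"
  grip_force: 15

```text
time_s: 3.13
ee_pos: [584.0, -217.7, 67.5]
ee_rot: [-180.0, 0.1, 180.0]
force: [-0.3, -0.0, 4.4]
gripper_width: 58.7
gripper_force: 15.0
```

>>> send_rows:
  targets: "0 0 0 0 0 0 50;0 0 0 0 0 0 50;0 0 0 0 0 0 50;0 0 0 0 0 0 50"

```text
time_s: 3.47
ee_pos: [584.0, -217.7, 67.4]
ee_rot: [-180.0, 0.1, 180.0]
force: [-0.5, 0.5, 5.9]
gripper_width: 58.0
gripper_force: 15.0
```

>>> send_rows:
  targets: "0 0 -0.01 0 0 0 50;0 0 -0.02 0 0 0 50;0 0 -0.04 0 0 0 50;0 0 -0.08 0 0 0 50;0 0 -0.08 0 0 0 50"

```text
time_s: 3.88
ee_pos: [587.4, -219.2, 154.1]
ee_rot: [-179.7, 0.7, 180.0]
force: [1.8, -0.7, -0.1]
gripper_width: 58.1
gripper_force: 15.0
```

```bash
python3 -c "
from h import *
delta((433,-88,100));print(env.state()['force'])
f=eyes.grab_frame('wrist'); cv2.imwrite('pics/w2.png',np.vstack([f['image'][100:320,150:500]]))
f=eyes.grab_frame('scene'); cv2.imwrite('pics/w2.png',np.vstack([cv2.imread('pics/w2.png'),cv2.resize(f['image'][150:290,290:465],(350,280))]))
"
```

```text
at [ 587.4 -219.2  154.1] [-179.71    0.73  179.98] t 3.88
d(m) [0.1551 0.1314 0.0515] rotvec [-0.29  0.73 -0.02]
[ 1.84017506 -0.65556508 -0.07656434]
```

View pics/w2.png

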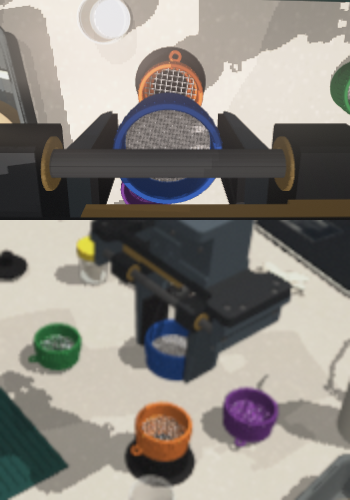

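Blue is off in the fingers, and orange is still in the pan (crop (163,425) in the lower half).

>>> send_rows:
  targets: "0.04 0.035 0 0 0 0 50;0.08 0.07 0 0 0 0 50;0.115 0.1 0 0 0 0 50;0.15 0.13 0 0 0 0 50;0.15 0.13 0.03 0 0 0 50;0.15 0.13 0.06 0 0 0 50;0.15 0.13 0.09 0 0 0 50;0.15 0.13 0.09 0 0 0 50;0.15 0.13 0.09 0 0 0 50;0.15 0.13 0.09 0 0 0 50"

```text
time_s: 4.82
ee_pos: [434.4, -87.8, 56.9]
ee_rot: [-180.0, 0.1, 180.0]
force: [-0.0, -1.1, 0.3]
gripper_width: 58.4
gripper_force: 15.0
```

```bash
python3 -c "
from h import *
delta((433,-88,18));print(env.state()['force'])
f=eyes.grab_frame('top'); cv2.imwrite('pics/t2.png',cv2.resize(f['image'][150:300,240:440],(800,600)))
"
```

```text
at [434.4 -87.8  56.9] [-1.7999e+02  6.0000e-02  1.7997e+02] t 4.82
d(m) [ 0.0014 -0.0002  0.0389] rotvec [-0.01  0.06 -0.03]
[-0.01272014 -1.05653471  0.32832414]
```

View pics/t2.png

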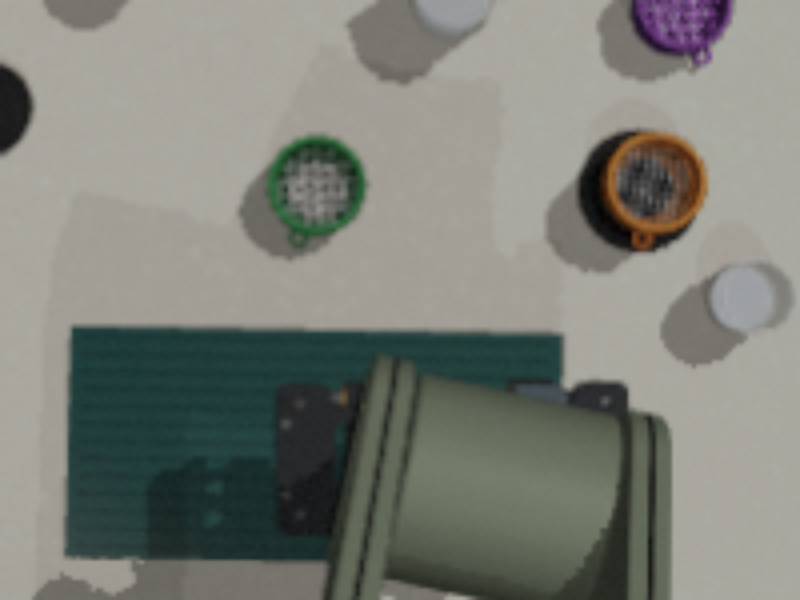

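Top view: mat clear around the hand, orange rim at about (655,185) of the crop in the pan, green at (318,187).

>>> send_rows:
  targets: "0 0 0.015 0 0 0 50;0 0 0.028 0 0 0 50;0 0 0.034 0 0 0 50;0 0 0.037 0 0 0 50;0 0 0.0385 0 0 0 50;0 0 0.0385 0 0 0 50;0 0 0.0385 0 0 0 50;0 0 0.0385 0 0 0 50"

```text
time_s: 5.53
ee_pos: [434.3, -87.6, 18.4]
ee_rot: [-180.0, 0.1, 180.0]
force: [0.1, -0.7, 3.8]
gripper_width: 58.4
gripper_force: 15.0
```

>>> send_rows:
  targets: "0 0 0 0 0 0 100;0 0 0 0 0 0 100;0 0 0 0 0 0 100;0 0 0 0 0 0 100;0 0 0 0 0 0 100;0 0 0 0 0 0 100"

```text
time_s: 6.03
ee_pos: [433.4, -87.4, 17.6]
ee_rot: [180.0, -0.0, 180.0]
force: [0.1, 0.3, -0.6]
gripper_width: 91.1
gripper_force: 0.0
```

>>> send_rows:
  targets: "0 0 -0.04 0 0 0 100;0 0 -0.08 0 0 0 100;0 0 -0.12 0 0 0 100;-0.03 -0.026 -0.14 0 0 0 100;-0.06 -0.052 -0.14 0 0 0 100;-0.09 -0.078 -0.14 0 0 0 100;-0.12 -0.104 -0.14 0 0 0 100;-0.15 -0.13 -0.14 0 0 0 100;-0.15 -0.13 -0.14 0 0 0 100;-0.15 -0.13 -0.14 0 0 0 100;-0.15 -0.13 -0.14 0 0 0 100"

```text
time_s: 6.95
ee_pos: [582.4, -217.0, 156.8]
ee_rot: [179.9, -0.1, 180.0]
force: [0.0, -0.2, 0.2]
gripper_width: 90.9
gripper_force: 0.0
```

```bash
python3 -c "
from h import *
f=eyes.grab_frame('wrist')
sieve(f,'orange',60,(583,-217)); sieve(f,'blue',41,(433,-88))
f=eyes.grab_frame('top');h,k=blob(f['image'],'blue',proj(f,(433,-88,41)),25,W['blue']);print(k,onz(f,cv2.minEnclosingCircle(h)[0],41))
delta((584,-217.5,36))
cv2.imwrite('pics/w3.png',f['image'])
"
```

```text
orange px 1533 x 544.6 612.5 y -245.1 -187.8 width 57.3 centre 583.0 -216.4
blue px 2271 x 413.1 475.6 y -124.5 -58.5 width 66.0 centre 446.1 -91.5
203 [439.65593967 -84.80813253  41.        ]
at [ 582.3 -216.5  157.6] [ 1.7996e+02 -6.0000e-02 -1.7999e+02] t 7.05
d(m) [-0.0019 -0.0011  0.1216] rotvec [ 0.04 -0.06  0.01]
```

>>> send_rows:
  targets: "-0.002 -0.001 0.04 0 0 0 100;-0.002 -0.001 0.08 0 0 0 100;-0.002 -0.001 0.105 0 0 0 100;-0.002 -0.001 0.1205 0 0 0 100;-0.002 -0.001 0.1205 0 0 0 100;-0.002 -0.001 0.1205 0 0 0 50;-0.002 -0.001 0.1205 0 0 0 50;-0.002 -0.001 0.1205 0 0 0 50;-0.002 -0.001 0.1205 0 0 0 50;-0.002 -0.001 0.1205 0 0 0 50;-0.002 -0.001 0.1205 0 0 0 50;-0.002 -0.001 0.1205 0 0 0 50"

```text
time_s: 8.05
ee_pos: [586.0, -218.6, 38.3]
ee_rot: [-180.0, 0.1, 180.0]
force: [-1.0, 1.2, 5.2]
gripper_width: 58.6
gripper_force: 15.0
```

>>> send_rows:
  targets: "0 0 0 0 0 0 50;0 0 0 0 0 0 50;0 0 0 0 0 0 50"

```text
time_s: 8.3
ee_pos: [586.0, -218.6, 38.3]
ee_rot: [-180.0, 0.1, 180.0]
force: [-1.2, 0.4, 5.5]
gripper_width: 58.6
gripper_force: 15.0
```

>>> send_rows:
  targets: "0 0 -0.01 0 0 0 50;0 0 -0.02 0 0 0 50;0 0 -0.04 0 0 0 50;0 0 -0.08 0 0 0 50;0 0 -0.09 0 0 0 50;0 0 -0.09 0 0 0 50;0 0 -0.09 0 0 0 50"

```text
time_s: 8.88
ee_pos: [585.5, -218.5, 127.8]
ee_rot: [-180.0, 0.1, 180.0]
force: [-0.1, 0.4, -2.2]
gripper_width: 58.9
gripper_force: 15.0
```

```bash
python3 -c "
from h import *
delta((434,52,60));print(env.state()['force'])
f=eyes.grab_frame('scene'); cv2.imwrite('pics/s3.png',cv2.resize(f['image'][150:300,210:450],(720,450)))
"
```

```text
at [ 585.5 -218.5  127.8] [-1.7997e+02  8.0000e-02  1.7998e+02] t 8.88
d(m) [0.1517 0.2705 0.0675] rotvec [-0.03  0.08 -0.02]
[-0.11573032  0.35288664 -2.20945941]
```

View pics/s3.png

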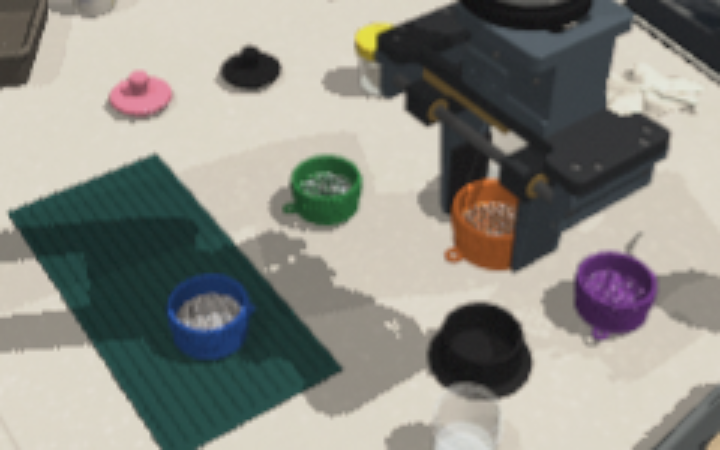

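Orange is lifted, the pan stays empty (crop (480,345)), and blue stands upright on the mat (207,315).

>>> send_rows:
  targets: "0.02 0.036 0 0 0 0 50;0.04 0.072 0 0 0 0 50;0.06 0.108 0 0 0 0 50;0.08 0.144 0 0 0 0 50;0.1 0.18 0 0 0 0 50;0.12 0.216 0 0 0 0 50;0.14 0.25 0 0 0 0 50;0.1515 0.27 0 0 0 0 50;0.1515 0.27 0.03 0 0 0 50;0.1515 0.27 0.06 0 0 0 50;0.1515 0.27 0.085 0 0 0 50;0.1515 0.27 0.095 0 0 0 50"

```text
time_s: 9.93
ee_pos: [429.9, 51.5, 28.1]
ee_rot: [-180.0, -0.5, -180.0]
force: [0.1, 0.3, -0.9]
gripper_width: 58.4
gripper_force: 15.0
```

>>> send_rows:
  targets: "0 0 0 0 0 0 50;0 0 0.006 0 0 0 50;0 0 0.01 0 0 0 50;0 0 0.0125 0 0 0 50;0 0 0.0135 0 0 0 50;0 0 0.0135 0 0 0 50;0 0 0.0135 0 0 0 50"

```text
time_s: 10.52
ee_pos: [434.2, 51.5, 19.3]
ee_rot: [180.0, 0.0, 180.0]
force: [-1.6, -0.5, 4.2]
gripper_width: 58.8
gripper_force: 15.0
```

>>> send_rows:
  targets: "0 0 0 0 0 0 100;0 0 0 0 0 0 100;0 0 0 0 0 0 100;0 0 0 0 0 0 100;0 0 0 0 0 0 100"

```text
time_s: 10.93
ee_pos: [434.1, 51.6, 18.7]
ee_rot: [180.0, 0.0, 180.0]
force: [-0.8, 0.7, -0.8]
gripper_width: 89.0
gripper_force: 0.0
```

>>> send_rows:
  targets: "0 0 -0.04 0 0 0 100;0 0 -0.08 0 0 0 100;0 -0.02 -0.12 0 0 0 100;0 -0.05 -0.13 0 0 0 100;0 -0.085 -0.13 0 0 0 100;0 -0.115 -0.13 0 0 0 100;0 -0.14 -0.13 0 0 0 100;0 -0.14 -0.13 0 0 0 100;0 -0.14 -0.13 0 0 0 100;0 -0.14 -0.13 0 0 0 100"

```text
time_s: 11.77
ee_pos: [433.7, -88.1, 148.5]
ee_rot: [180.0, -0.0, 179.9]
force: [-0.5, 0.5, 0.5]
gripper_width: 91.4
gripper_force: 0.0
```

```bash
python3 -c "
from h import *
f=eyes.grab_frame('wrist')
B=((104,130,40),(128,255,255))
sieve(f,'blue',41,(434,-88),B)
cv2.imwrite('pics/w4.png',f['image'])
delta((434.3,-87.6,18.4))
f=eyes.grab_frame('top')
"
```

```text
blue px 797 x 406.4 462.8 y -116.2 -58.6 width 57.6 centre 433.3 -87.4
at [433.8 -87.7 148.5] [ 1.7997e+02 -3.0000e-02 -1.7999e+02] t 11.82
d(m) [-0.0006  0.      0.1301] rotvec [ 0.03 -0.03  0.01]
```

View pics/w4.png

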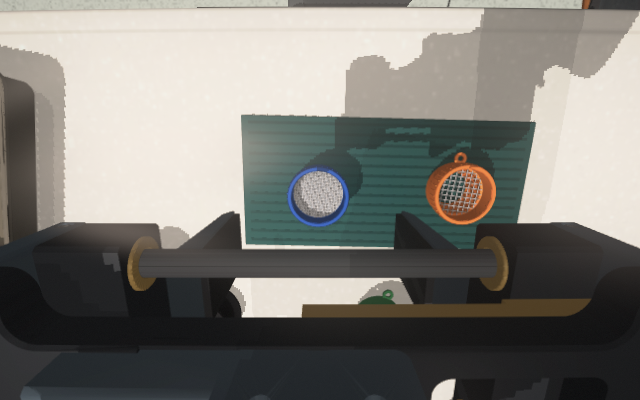

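Both sieves stand on the mat: blue rim at (319,197), orange at (463,192). Next I fetch blue.

>>> send_rows:
  targets: "0 0 0.04 0 0 0 100;0 0 0.08 0 0 0 100;0 0 0.115 0 0 0 100;0 0 0.13 0 0 0 100;0 0 0.13 0 0 0 100;0 0 0.13 0 0 0 50;0 0 0.13 0 0 0 50;0 0 0.13 0 0 0 50;0 0 0.13 0 0 0 50;0 0 0.13 0 0 0 50;0 0 0.13 0 0 0 50;0 0 0.13 0 0 0 50"

```text
time_s: 12.87
ee_pos: [434.6, -88.5, 19.6]
ee_rot: [-180.0, 0.1, 180.0]
force: [-0.6, 1.0, 6.7]
gripper_width: 58.1
gripper_force: 15.0
```

>>> send_rows:
  targets: "0 0 0 0 0 0 50;0 0 0 0 0 0 50;0 0 -0.02 0 0 0 50;0 0 -0.06 0 0 0 50;0 0 -0.1 0 0 0 50;-0.02 -0.017 -0.115 0 0 0 50;-0.05 -0.043 -0.115 0 0 0 50;-0.08 -0.07 -0.115 0 0 0 50;-0.1 -0.087 -0.115 0 0 0 50;-0.1 -0.087 -0.115 0 0 0 50;-0.1 -0.087 -0.115 0 0 0 50;-0.1 -0.087 -0.115 0 0 0 50"

```text
time_s: 13.87
ee_pos: [532.7, -175.0, 133.1]
ee_rot: [179.9, -0.1, 180.0]
force: [-0.5, 0.5, -0.7]
gripper_width: 58.2
gripper_force: 15.0
```

```bash
python3 -c "
from h import *
for n in('wrist','top'):
    f=eyes.grab_frame(n)
    for z in(30,): sieve(f,'pan',30,(583,-217),((0,0,0),(179,255,50)))
    p=proj(f,(583,-217,30)); print(p); cv2.imwrite('pics/p_%s.png'%n,f['image'])
delta((584,-217.5,60))
a=cv2.imread('pics/p_wrist.png')[180:330,230:430];p=p.astype(int);b=cv2.imread('pics/p_top.png')[p[1]-30:p[1]+30,p[0]-40:p[0]+40]
cv2.imwrite('pics/p5.png',np.hstack([cv2.resize(a,(400,300)),cv2.resize(b,(400,300))]))
"
```

```text
pan px 724 x 568.1 639.3 y -264.4 -225.5 width 38.9 centre 609.8 -244.9
[273.42807818 248.47599967]
pan px 1855 x 455.7 709.6 y -294.5 -104.1 width 190.4 centre 680.1 -199.3
[401.83162486 197.25071238]
at [ 532.7 -174.6  133.5] [ 1.7996e+02 -8.0000e-02 -1.7999e+02] t 13.97
d(m) [-0.0514 -0.0429  0.0734] rotvec [ 0.04 -0.08  0.01]
```

View pics/p5.png

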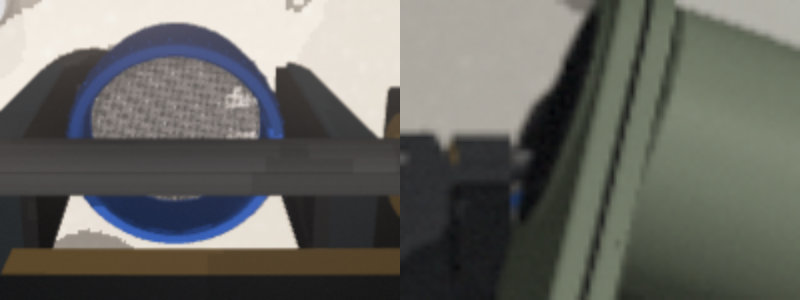

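The views here are blocked by the hand; the scene camera sees the pan, so I measure its foot there.

```bash
python3 -c "
from h import *
f=eyes.grab_frame('scene'); p=proj(f,(583,-217,10)); print(p)
m=cv2.inRange(cv2.cvtColor(f['image'],cv2.COLOR_BGR2HSV),(0,0,0),(179,255,62)); k=np.zeros_like(m); cv2.circle(k,tuple(int(v) for v in p),24,255,-1)
n,l,st,ce=cv2.connectedComponentsWithStats(m&k); print(st,ce)
# predicted silhouette of pan at guess, compare bbox
a=np.linspace(0,6.28,60)
for g in((583,-217),(585,-218)):
    q=np.array([proj(f,(g[0]+r*np.cos(t),g[1]+r*np.sin(t),z)) for r,z in((38,0),(38,3),(29.5,30)) for t in a]); print(g,q.min(0).round(1),q.max(0).round(1))
cv2.imwrite('pics/s6.png',cv2.resize(f['image'][220:310,310:430],(800,600),interpolation=2))
"
```

```text
[368.90089095 266.37251011]
[[     0      0    640    400 255244]
 [   353    251     34     31    756]] [[319.35070756 199.30236166]
 [369.9047619  266.22751323]]
(583, -217) [351.2 250. ] [386.2 283.4]
(585, -218) [352.2 249.9] [387.2 283.3]
```

View pics/s6.png

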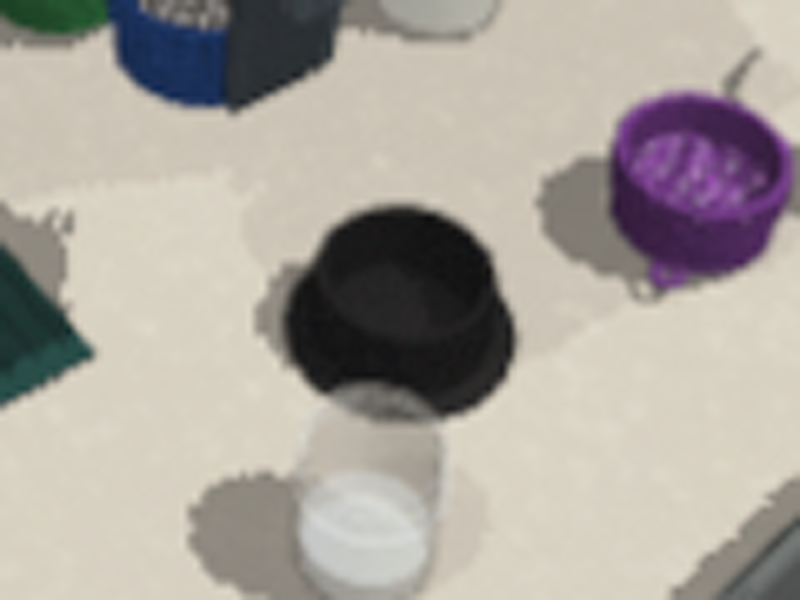

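Pan foot spans columns 353–387 in the full image, which puts its centre at about (585,-218).

>>> send_rows:
  targets: "-0.026 -0.022 0 0 0 0 50;-0.0523 -0.0434 0 0 0 0 50;-0.0523 -0.0434 0.025 0 0 0 50;-0.0523 -0.0434 0.055 0 0 0 50;-0.0523 -0.0434 0.074 0 0 0 50;-0.0523 -0.0434 0.074 0 0 0 50;-0.0523 -0.0434 0.074 0 0 0 50;-0.0523 -0.0434 0.074 0 0 0 50"

```text
time_s: 14.68
ee_pos: [587.0, -218.9, 61.2]
ee_rot: [-180.0, 0.1, -180.0]
force: [0.2, -0.0, 0.3]
gripper_width: 58.2
gripper_force: 15.0
```

>>> send_rows:
  targets: "0 0 0.004 0 0 0 50;0 0 0.008 0 0 0 50;0 0 0.012 0 0 0 50;0 0 0.016 0 0 0 50;0 0 0.019 0 0 0 50;0 0 0.021 0 0 0 50;0 0 0.021 0 0 0 50;0 0 0.021 0 0 0 50"

```text
time_s: 15.35
ee_pos: [585.8, -218.6, 38.7]
ee_rot: [180.0, -0.0, 180.0]
force: [-1.9, 0.4, 1.4]
gripper_width: 58.1
gripper_force: 15.0
```

>>> send_rows:
  targets: "0 0 0.001 0 0 0 50;0 0 0.002 0 0 0 50;0 0 0.003 0 0 0 50;0 0 0.003 0 0 0 50;0 0 0.003 0 0 0 50;0 0 0.003 0 0 0 50"
  grip_force: 25

```text
time_s: 15.85
ee_pos: [585.9, -218.6, 38.5]
ee_rot: [180.0, 0.0, 180.0]
force: [-5.5, 3.1, 18.1]
gripper_width: 58.2
gripper_force: 25.0
```

>>> send_rows:
  targets: "0 0 -0.002 0 0 0 50;0 0 -0.003 0 0 0 50;0 0 -0.003 0 0 0 100;0 0 -0.003 0 0 0 100;0 0 -0.003 0 0 0 100;0 0 -0.003 0 0 0 100;0 0 -0.003 0 0 0 100;0 0 -0.003 0 0 0 100"

```text
time_s: 16.52
ee_pos: [586.3, -219.0, 38.5]
ee_rot: [180.0, -0.0, 180.0]
force: [-0.7, 0.5, -0.0]
gripper_width: 91.0
gripper_force: 0.0
```

>>> send_rows:
  targets: "0 0 -0.03 0 0 0 100;0 0 -0.07 0 0 0 100;0 0 -0.11 0 0 0 100;0 0.035 -0.12 0 0 0 100;0 0.075 -0.12 0 0 0 100;0 0.115 -0.12 0 0 0 100;0 0.155 -0.12 0 0 0 100;0 0.185 -0.12 0 0 0 100;0 0.198 -0.12 0 0 0 100;0 0.198 -0.12 0 0 0 100;0 0.198 -0.12 0 0 0 100;0 0.198 -0.12 0 0 0 100"

```text
time_s: 17.52
ee_pos: [586.4, -22.2, 158.6]
ee_rot: [-180.0, 0.0, 179.9]
force: [-0.5, -0.0, -0.2]
gripper_width: 91.1
gripper_force: 0.0
```

```bash
python3 -c "
from h import *
f=eyes.grab_frame('wrist'); sieve(f,'green',38,(585,-20))
delta((585,-20.5,15))
f=eyes.grab_frame('top'); B=((104,130,40),(128,255,255)); sieve(f,'blue',60,(585,-218),B)
f=eyes.grab_frame('scene'); h,k=blob(f['image'],'blue',proj(f,(585,-218,50)),25,B); print(cv2.boundingRect(h))
a=np.linspace(0,6.28,60)
q=np.array([proj(f,(585+29.5*np.cos(t),-218+29.5*np.sin(t),z)) for z in(43,60) for t in a]); print(q.min(0).round(1),q.max(0).round(1))
"
```

```text
green px 368 x 560.2 613.8 y -46.9 9.2 width 56.1 centre 584.3 -18.8
at [586.4 -22.4 158.6] [-179.97   -0.    179.9 ] t 17.57
d(m) [0.0014 0.002  0.1436] rotvec [-0.03 -0.   -0.1 ]
blue px 177 x 557.5 618.2 y -244.6 -186.0 width 58.6 centre 588.7 -215.3
(359, 242, 28, 29)
[357.1 240.2] [386.  266.6]
```

>>> send_rows:
  targets: "0.0015 0.003 0.04 0 0 0 100;0.0015 0.003 0.08 0 0 0 100;0.0015 0.003 0.12 0 0 0 100;0.0015 0.003 0.143 0 0 0 100;0.0015 0.003 0.143 0 0 0 100;0.0015 0.003 0.143 0 0 0 50;0.0015 0.003 0.143 0 0 0 50;0.0015 0.003 0.143 0 0 0 50;0.0015 0.003 0.143 0 0 0 50;0.0015 0.003 0.143 0 0 0 50;0.0015 0.003 0.143 0 0 0 50;0.0015 0.003 0.143 0 0 0 50"
  grip_force: 15

```text
time_s: 18.67
ee_pos: [585.7, -18.0, 17.1]
ee_rot: [-180.0, 0.1, 180.0]
force: [-0.1, -0.2, 6.2]
gripper_width: 58.4
gripper_force: 15.0
```

>>> send_rows:
  targets: "0 0 0 0 0 0 50;0 0 0 0 0 0 50;0 0 -0.02 0 0 0 50;0 0 -0.06 0 0 0 50;0 0 -0.1 0 0 0 50;0 0 -0.13 0 0 0 50;0 0 -0.13 0 0 0 50;0 0 -0.13 0 0 0 50;0 0 -0.13 0 0 0 50"

```text
time_s: 19.42
ee_pos: [583.8, -17.8, 144.8]
ee_rot: [180.0, -0.1, 180.0]
force: [-0.7, 0.0, -1.2]
gripper_width: 58.5
gripper_force: 15.0
```

```bash
python3 -c "
from h import *
delta((585.5,-218.6,100))
f=eyes.grab_frame('wrist'); s=env.state()['ee_pos']; sieve(f,'green',s[2]+22,s[:2])
"
```

```text
at [583.8 -17.8 144.8] [ 1.7999e+02 -1.0000e-01  1.7998e+02] t 19.42
d(m) [-0.0018 -0.2008  0.0448] rotvec [ 0.01 -0.1  -0.02]
green px 2307 x 556.5 611.7 y -45.6 10.5 width 56.1 centre 582.2 -17.6
```

>>> send_rows:
  targets: "-0.0018 -0.035 0 0 0 0 50;-0.0018 -0.07 0 0 0 0 50;-0.0018 -0.105 0 0 0 0 50;-0.0018 -0.14 0 0 0 0 50;-0.0018 -0.175 0 0 0 0 50;-0.0018 -0.195 0 0 0 0 50;-0.0018 -0.2008 0.02 0 0 0 50;-0.0018 -0.2008 0.045 0 0 0 50;-0.0018 -0.2008 0.054 0 0 0 50;-0.0018 -0.2008 0.054 0 0 0 50;-0.0018 -0.2008 0.054 0 0 0 50;-0.0018 -0.2008 0.054 0 0 0 50"

```text
time_s: 20.47
ee_pos: [587.2, -218.4, 92.3]
ee_rot: [-180.0, 0.1, -180.0]
force: [0.7, -0.1, -0.3]
gripper_width: 58.2
gripper_force: 15.0
```

>>> send_rows:
  targets: "0 0 0.004 0 0 0 50;0 0 0.008 0 0 0 50;0 0 0.012 0 0 0 50;0 0 0.016 0 0 0 50;0 0 0.019 0 0 0 50;0 0 0.021 0 0 0 50;0 0 0.021 0 0 0 50;0 0 0.021 0 0 0 50"

```text
time_s: 21.13
ee_pos: [586.5, -218.7, 70.5]
ee_rot: [180.0, -0.0, 180.0]
force: [0.6, -0.5, -0.4]
gripper_width: 58.3
gripper_force: 15.0
```

>>> send_rows:
  targets: "0 0 0.001 0 0 0 50;0 0 0.002 0 0 0 50;0 0 0.003 0 0 0 50;0 0 0.004 0 0 0 50;0 0 0.0045 0 0 0 50;0 0 0.0045 0 0 0 50;0 0 0.0045 0 0 0 50;0 0 0.0045 0 0 0 50"
  grip_force: 25

```text
time_s: 21.8
ee_pos: [586.8, -218.8, 69.1]
ee_rot: [-180.0, 0.1, 180.0]
force: [-4.3, 1.3, 13.4]
gripper_width: 58.0
gripper_force: 25.0
```

>>> send_rows:
  targets: "0 0 -0.002 0 0 0 50;0 0 -0.003 0 0 0 50;0 0 -0.003 0 0 0 100;0 0 -0.003 0 0 0 100;0 0 -0.003 0 0 0 100;0 0 -0.003 0 0 0 100;0 0 -0.003 0 0 0 100;0 0 -0.003 0 0 0 100"

```text
time_s: 22.47
ee_pos: [586.5, -218.6, 69.0]
ee_rot: [180.0, -0.0, 180.0]
force: [-0.0, -0.4, -0.0]
gripper_width: 90.7
gripper_force: 0.0
```

>>> send_rows:
  targets: "0 0 -0.03 0 0 0 100;0 0 -0.06 0 0 0 100;0 0 -0.085 0 0 0 100;0.02 0.035 -0.09 0 0 0 100;0.04 0.07 -0.09 0 0 0 100;0.06 0.105 -0.09 0 0 0 100;0.08 0.14 -0.09 0 0 0 100;0.1 0.175 -0.09 0 0 0 100;0.12 0.21 -0.09 0 0 0 100;0.14 0.245 -0.09 0 0 0 100;0.1525 0.27 -0.09 0 0 0 100;0.1525 0.27 -0.09 0 0 0 100"

```text
time_s: 23.47
ee_pos: [431.1, 54.7, 159.3]
ee_rot: [179.9, -0.1, -179.8]
force: [0.0, 0.5, -0.3]
gripper_width: 91.3
gripper_force: 0.0
```

>>> send_rows:
  targets: "0 0 0 0 0 0 100;0 0 0 0 0 0 100;0 0 0 0 0 0 100"

```text
time_s: 23.72
ee_pos: [434.9, 50.6, 159.3]
ee_rot: [-180.0, 0.0, 179.9]
force: [0.6, -0.1, -0.6]
gripper_width: 91.4
gripper_force: 0.0
```

```bash
python3 -c "
from h import *
f=eyes.grab_frame('wrist'); sieve(f,'orange',41,(434,52))
delta((434,51.5,18))
f=eyes.grab_frame('scene'); cv2.imwrite('pics/s7.png',cv2.resize(f['image'][180:290,310:430],(640,586),interpolation=2))
"
```

```text
orange px 1602 x 392.3 460.6 y 23.2 80.8 width 57.7 centre 431.1 52.0
at [434.9  50.5 159.2] [-1.7999e+02  2.0000e-02  1.7989e+02] t 23.77
d(m) [0.0009 0.0011 0.1412] rotvec [-0.01  0.02 -0.11]
```

View pics/s7.png

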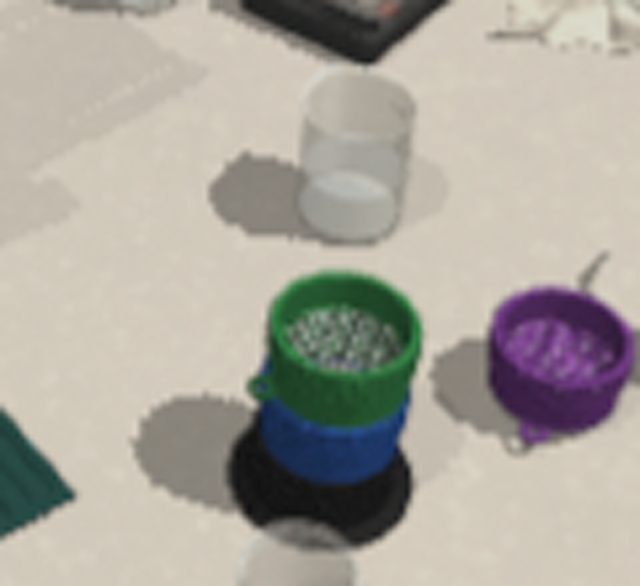

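Green is seated level on blue in the pan. Next, orange.

>>> send_rows:
  targets: "0.002 0.0015 0.04 0 0 0 100;0.002 0.0015 0.08 0 0 0 100;0.002 0.0015 0.12 0 0 0 100;0.002 0.0015 0.1405 0 0 0 100;0.002 0.0015 0.1405 0 0 0 100;0.002 0.0015 0.1405 0 0 0 50;0.002 0.0015 0.1405 0 0 0 50;0.002 0.0015 0.1405 0 0 0 50;0.002 0.0015 0.1405 0 0 0 50;0.002 0.0015 0.1405 0 0 0 50;0.002 0.0015 0.1405 0 0 0 50;0.002 0.0015 0.1405 0 0 0 50"
  grip_force: 15

```text
time_s: 24.82
ee_pos: [433.0, 52.9, 19.8]
ee_rot: [180.0, 0.1, 180.0]
force: [0.1, -0.4, 7.5]
gripper_width: 58.6
gripper_force: 15.0
```

>>> send_rows:
  targets: "0 0 0 0 0 0 50;0 0 0 0 0 0 50;0 0 -0.02 0 0 0 50;0 0 -0.06 0 0 0 50;0 0 -0.1 0 0 0 50;0 0 -0.14 0 0 0 50;0 0 -0.145 0 0 0 50;0 0 -0.145 0 0 0 50;0 0 -0.145 0 0 0 50"

```text
time_s: 25.57
ee_pos: [431.5, 52.9, 163.3]
ee_rot: [180.0, -0.0, 180.0]
force: [0.4, -0.2, -0.7]
gripper_width: 58.6
gripper_force: 15.0
```

```bash
python3 -c "
from h import *
delta((586,-218.6,122))
f=eyes.grab_frame('wrist'); s=env.state()['ee_pos']; sieve(f,'orange',s[2]+22,s[:2])
"
```

```text
at [431.5  52.9 163.3] [ 1.8000e+02 -2.0000e-02  1.7999e+02] t 25.57
d(m) [-0.1546 -0.2714  0.0413] rotvec [ 0.   -0.02 -0.01]
orange px 3475 x 400.4 463.9 y 24.0 81.2 width 57.2 centre 434.4 52.6
```

>>> send_rows:
  targets: "-0.02 -0.035 0 0 0 0 50;-0.04 -0.07 0 0 0 0 50;-0.06 -0.105 0 0 0 0 50;-0.08 -0.14 0 0 0 0 50;-0.1 -0.175 0 0 0 0 50;-0.12 -0.21 0 0 0 0 50;-0.14 -0.245 0 0 0 0 50;-0.1545 -0.2715 0 0 0 0 50;-0.1545 -0.2715 0.02 0 0 0 50;-0.1545 -0.2715 0.041 0 0 0 50;-0.1545 -0.2715 0.041 0 0 0 50;-0.1545 -0.2715 0.041 0 0 0 50"

```text
time_s: 26.62
ee_pos: [584.6, -218.0, 119.5]
ee_rot: [179.8, -0.4, 180.0]
force: [0.3, -0.9, -0.4]
gripper_width: 58.6
gripper_force: 15.0
```

>>> send_rows:
  targets: "0 0 0 0 0 0 50;0 0 0 0 0 0 50;0 0 0.003 0 0 0 50"

```text
time_s: 26.87
ee_pos: [587.5, -218.7, 121.3]
ee_rot: [-179.9, 0.2, -180.0]
force: [1.0, -0.2, 0.0]
gripper_width: 58.6
gripper_force: 15.0
```

```bash
python3 -c "
from h import *
delta((586.5,-218.6,99)); print(env.state()['force'])
f=eyes.grab_frame('scene'); 
O=((4,150,60),(18,255,255))
for c,z in(('orange',121),('green',90)):
    h,k=blob(f['image'],c,proj(f,(586,-218,z-10)),32,O if c=='orange' else W[c]); print(c,cv2.boundingRect(h),proj(f,(586,-218,z-8)))
cv2.imwrite('pics/s8.png',cv2.resize(f['image'][180:290,310:430],(640,586),interpolation=2))
"
```

```text
at [ 587.5 -218.7  121.3] [-179.93    0.18 -179.99] t 26.87
d(m) [0.0011 0.0002 0.0223] rotvec [-0.07  0.18  0.01]
[ 1.03429681 -0.16192338  0.00428017]
orange (360, 212, 23, 30) [374.19905814 231.79099769]
green (357, 239, 32, 21) [372.93710217 242.70656789]
```

View pics/s8.png

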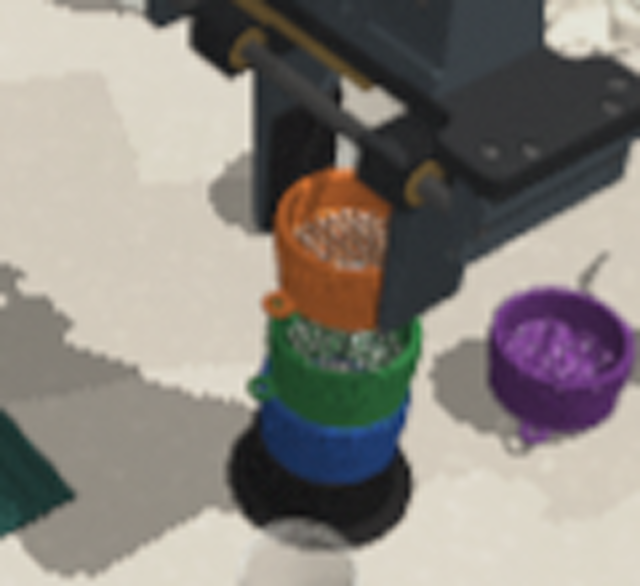

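Orange hangs well aligned above green, so I lower it.

>>> send_rows:
  targets: "0.001 0 0.004 0 0 0 50;0.001 0 0.008 0 0 0 50;0.001 0 0.012 0 0 0 50;0.001 0 0.015 0 0 0 50;0.001 0 0.018 0 0 0 50;0.001 0 0.0195 0 0 0 50;0.001 0 0.0195 0 0 0 50;0.001 0 0.0195 0 0 0 50"

```text
time_s: 27.58
ee_pos: [585.6, -218.7, 100.1]
ee_rot: [180.0, -0.0, 180.0]
force: [-1.1, 0.6, -0.2]
gripper_width: 58.5
gripper_force: 15.0
```

>>> send_rows:
  targets: "0 0 0.001 0 0 0 50;0 0 0.002 0 0 0 50;0 0 0.003 0 0 0 50;0 0 0.003 0 0 0 50;0 0 0.003 0 0 0 50;0 0 0.003 0 0 0 50"
  grip_force: 25

```text
time_s: 28.08
ee_pos: [585.8, -218.8, 98.8]
ee_rot: [-180.0, 0.1, 180.0]
force: [-1.9, 1.3, 6.9]
gripper_width: 58.2
gripper_force: 25.0
```

>>> send_rows:
  targets: "0 0 0.001 0 0 0 50;0 0 0.0015 0 0 0 50;0 0 0.0015 0 0 0 50;0 0 0.0015 0 0 0 50;0 0 -0.001 0 0 0 50;0 0 -0.003 0 0 0 50;0 0 -0.003 0 0 0 100;0 0 -0.003 0 0 0 100;0 0 -0.003 0 0 0 100;0 0 -0.003 0 0 0 100;0 0 -0.003 0 0 0 100"

```text
time_s: 29.0
ee_pos: [585.4, -218.7, 99.8]
ee_rot: [180.0, -0.0, 180.0]
force: [0.9, 0.6, -0.4]
gripper_width: 88.4
gripper_force: 0.0
```

>>> send_rows:
  targets: "0 0 -0.03 0 0 0 100;0 0 -0.06 0 0 0 100;0 0 -0.08 0 0 0 100;-0.005 0.04 -0.08 0 0 0 100;-0.01 0.08 -0.08 0 0 0 100;-0.015 0.12 -0.08 0 0 0 100;-0.02 0.16 -0.08 0 0 0 100;-0.025 0.2 -0.08 0 0 0 100;-0.03 0.24 -0.08 0 0 0 100;-0.035 0.28 -0.08 0 0 0 100;-0.04 0.32 -0.08 0 0 0 100;-0.045 0.36 -0.08 0 0 0 100"

```text
time_s: 30.0
ee_pos: [630.5, 143.3, 180.1]
ee_rot: [-180.0, 0.0, 180.0]
force: [0.5, -1.2, 0.2]
gripper_width: 91.4
gripper_force: 0.0
```

>>> send_rows:
  targets: "-0.006 0.04 0 0 0 0 100;-0.006 0.04 0 0 0 0 60;-0.006 0.04 0 0 0 0 60;-0.006 0.04 0 0 0 0 60;-0.006 0.04 0 0 0 0 60"

```text
time_s: 30.42
ee_pos: [636.5, 179.9, 180.1]
ee_rot: [-180.0, -0.0, 179.9]
force: [0.0, -0.2, 0.4]
gripper_width: 67.1
gripper_force: 0.0
```

```bash
python3 -c "
from h import *
f=eyes.grab_frame('wrist'); cv2.imwrite('pics/w9.png',f['image'][100:320,150:500]); p=proj(f,(637,182,14)); print(p)
m=cv2.inRange(cv2.cvtColor(f['image'],cv2.COLOR_BGR2HSV),(0,0,0),(179,255,55)); k=np.zeros_like(m); cv2.circle(k,tuple(int(v) for v in p),40,255,-1)
n,l,st,ce=cv2.connectedComponentsWithStats(m&k); print(st[1:],ce[1:])
i=1+st[1:,4].argmax(); x,y,w,h=st[i,:4]
print(onz(f,(x,y+h/2),14),onz(f,(x+w,y+h/2),14),onz(f,(x+w/2,y+h),14),onz(f,(x+w/2,y),14))
delta((637,182,20))
"
```

```text
[318.96767759 184.74707058]
[] []Traceback (most recent call last):
  File "<string>", line 6, in <module>
    i=1+st[1:,4].argmax(); x,y,w,h=st[i,:4]
        ~~~~~~~~~~~~~~~^^
ValueError: attempt to get argmax of an empty sequence
```

View pics/w9.png

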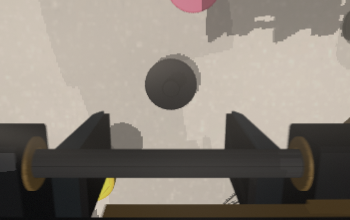

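Lid disc centred at crop (171,84), i.e. (321,184) in the full frame; its knob is at the same place, and the pink one is further up, out of the way.

```bash
python3 -c "
from h import *
f=eyes.grab_frame('wrist'); p=proj(f,(637,182,14))
m=cv2.inRange(cv2.cvtColor(f['image'],cv2.COLOR_BGR2HSV),(0,0,0),(179,255,95)); k=np.zeros_like(m); cv2.circle(k,tuple(int(v) for v in p),38,255,-1)
n,l,st,ce=cv2.connectedComponentsWithStats(m&k); print(st[1:],ce[1:])
i=1+st[1:,4].argmax(); x,y,w,h=st[i,:4]
for q in((x,y+h/2),(x+w,y+h/2),(x+w/2,y+h),(x+w/2,y)): print(onz(f,q,14).round(1))
delta((637,182,7))
"
```

```text
[[ 295  159   52   51 2012]] [[320.70427435 183.72713718]]
[636.8 154.8  14. ]
[636.9 213.5  14. ]
[666.9 184.2  14. ]
[608.1 184.1  14. ]
at [636.7 179.6 180.3] [-179.99   -0.    179.86] t 30.52
d(m) [-0.0003  0.0024  0.1733] rotvec [-0.01 -0.   -0.14]
```

>>> send_rows:
  targets: "-0.001 0.0045 0.04 0 0 0 60;-0.001 0.0045 0.08 0 0 0 60;-0.001 0.0045 0.12 0 0 0 60;-0.001 0.0045 0.15 0 0 0 60;-0.001 0.0045 0.16 0 0 0 60;-0.001 0.0045 0.1635 0 0 0 60;-0.001 0.0045 0.1635 0 0 0 60;-0.001 0.0045 0.1635 0 0 0 5;-0.001 0.0045 0.1635 0 0 0 5;-0.001 0.0045 0.1635 0 0 0 5;-0.001 0.0045 0.1635 0 0 0 5;-0.001 0.0045 0.1635 0 0 0 5"
  grip_force: 15

```text
time_s: 31.52
ee_pos: [638.1, 186.0, 17.7]
ee_rot: [180.0, 0.1, 180.0]
force: [-0.0, 0.2, -1.0]
gripper_width: 24.4
gripper_force: 0.0
```

>>> send_rows:
  targets: "0 0 0 0 0 0 5;0 0 0 0 0 0 5;0 0 0 0 0 0 5;0 0 0 0 0 0 5;0 0 0 0 0 0 5;0 0 0 0 0 0 5"

```text
time_s: 32.02
ee_pos: [637.9, 185.9, 17.2]
ee_rot: [180.0, 0.0, 180.0]
force: [-0.7, -0.4, 5.6]
gripper_width: 17.7
gripper_force: 15.0
```

>>> send_rows:
  targets: "0 0 -0.02 0 0 0 5;0 0 -0.06 0 0 0 5;0 0 -0.1 0 0 0 5;0 0 -0.14 0 0 0 5;0 0 -0.16 0 0 0 5;0.005 -0.04 -0.16 0 0 0 5;0.01 -0.08 -0.16 0 0 0 5;0.015 -0.12 -0.16 0 0 0 5;0.02 -0.16 -0.16 0 0 0 5;0.025 -0.2 -0.16 0 0 0 5;0.03 -0.24 -0.16 0 0 0 5;0.035 -0.28 -0.16 0 0 0 5"

```text
time_s: 33.02
ee_pos: [601.7, -95.9, 176.0]
ee_rot: [180.0, -0.1, 180.0]
force: [0.1, -0.4, -0.4]
gripper_width: 17.8
gripper_force: 15.0
```

>>> send_rows:
  targets: "0.005 -0.04 0 0 0 0 5;0.01 -0.08 0 0 0 0 5;0.015 -0.11 0 0 0 0 5;0.0165 -0.1235 0 0 0 0 5;0.0165 -0.1235 0 0 0 0 5;0.0165 -0.1235 0.015 0 0 0 5;0.0165 -0.1235 0.015 0 0 0 5;0.0165 -0.1235 0.015 0 0 0 5"

```text
time_s: 33.68
ee_pos: [585.6, -216.1, 160.6]
ee_rot: [179.9, -0.1, -180.0]
force: [0.2, 0.3, -0.0]
gripper_width: 17.4
gripper_force: 15.0
```

```bash
python3 -c "
from h import *
delta((585.6,-218.7,129.2)); print(env.state()['force'])
f=eyes.grab_frame('scene'); w=eyes.grab_frame('wrist')
cv2.imwrite('pics/s10.png',np.hstack([cv2.resize(f['image'][150:270,310:430],(400,400),interpolation=2),cv2.resize(w['image'][120:320,220:420],(400,400))]))
"
```

```text
at [ 585.6 -216.1  160.6] [ 1.7990e+02 -1.4000e-01 -1.7995e+02] t 33.68
d(m) [-0.0001 -0.0027  0.0314] rotvec [ 0.1  -0.14  0.05]
[ 0.20766119  0.25078009 -0.03742012]
```

View pics/s10.png

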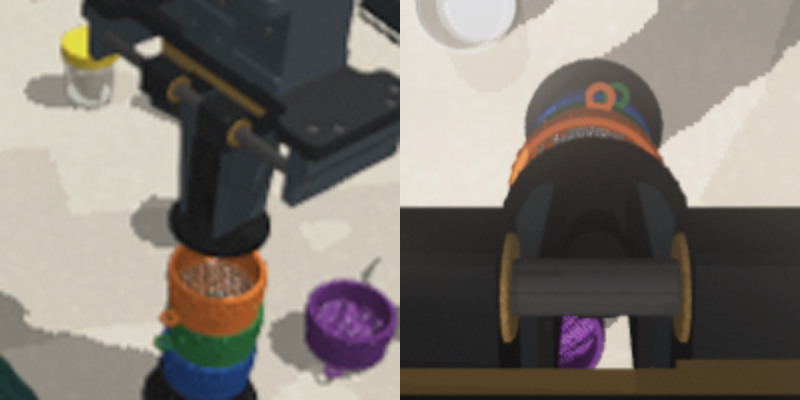

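The lid hangs level above the three nested sieves.

>>> send_rows:
  targets: "0 -0.0025 0.012 0 0 0 5;0 -0.0025 0.02 0 0 0 5;0 -0.0025 0.02 0 0 0 5;0 -0.0025 0.02 0 0 0 5;0 -0.0025 0.02 0 0 0 5"

```text
time_s: 34.2
ee_pos: [586.3, -220.0, 142.1]
ee_rot: [-180.0, 0.0, 180.0]
force: [0.7, -0.7, 0.4]
gripper_width: 17.7
gripper_force: 15.0
```

>>> send_rows:
  targets: "0.0005 0.0013 0.003 0 0 0 5;0.0005 0.0013 0.006 0 0 0 5;0.0005 0.0013 0.009 0 0 0 5;0.0005 0.0013 0.011 0 0 0 5;0.0005 0.0013 0.012 0 0 0 5;0.0005 0.0013 0.013 0 0 0 5;0.0005 0.0013 0.014 0 0 0 5;0.0005 0.0013 0.014 0 0 0 5;0.0005 0.0013 0.014 0 0 0 5"

```text
time_s: 34.95
ee_pos: [585.8, -219.0, 129.2]
ee_rot: [-180.0, 0.1, 180.0]
force: [-1.1, 0.9, 5.3]
gripper_width: 17.9
gripper_force: 15.0
```

>>> send_rows:
  targets: "0 0 0.001 0 0 0 5;0 0 0 0 0 0 5;0 0 -0.001 0 0 0 5;0 0 -0.001 0 0 0 60;0 0 -0.001 0 0 0 60;0 0 -0.001 0 0 0 60;0 0 -0.001 0 0 0 60;0 0 -0.001 0 0 0 60;0 0 -0.001 0 0 0 60;0 0 -0.03 0 0 0 60;0 0 -0.06 0 0 0 60;0 0 -0.09 0 0 0 60"

```text
time_s: 35.95
ee_pos: [585.1, -218.7, 218.1]
ee_rot: [180.0, -0.1, 180.0]
force: [0.4, 0.0, -0.8]
gripper_width: 54.7
gripper_force: 0.0
```

>>> send_rows:
  targets: "0.04 0.02 -0.02 0 0 0 60;0.08 0.04 -0.02 0 0 0 60;0.12 0.06 -0.02 0 0 0 60;0.15 0.1 -0.02 0 0 0 60;0.15 0.1 -0.02 0 0 0 60;0.15 0.1 -0.02 0 0 0 60;0.15 0.1 -0.02 0 0 0 60;0.15 0.1 -0.02 0 0 0 60"

```text
time_s: 36.62
ee_pos: [436.5, -119.3, 238.0]
ee_rot: [-180.0, 0.1, 180.0]
force: [-0.9, 0.3, 0.4]
gripper_width: 54.7
gripper_force: 0.0
```

```bash
python3 -c "
from h import *
f=eyes.grab_frame('scene'); w=eyes.grab_frame('top'); print(env.state()['time_s'])
cv2.imwrite('pics/s11.png',np.hstack([cv2.resize(f['image'][180:300,310:430],(480,480),interpolation=2),cv2.resize(w['image'][120:240,340:420],(320,480))]))
"
```

```text
36.7167
```

View pics/s11.png

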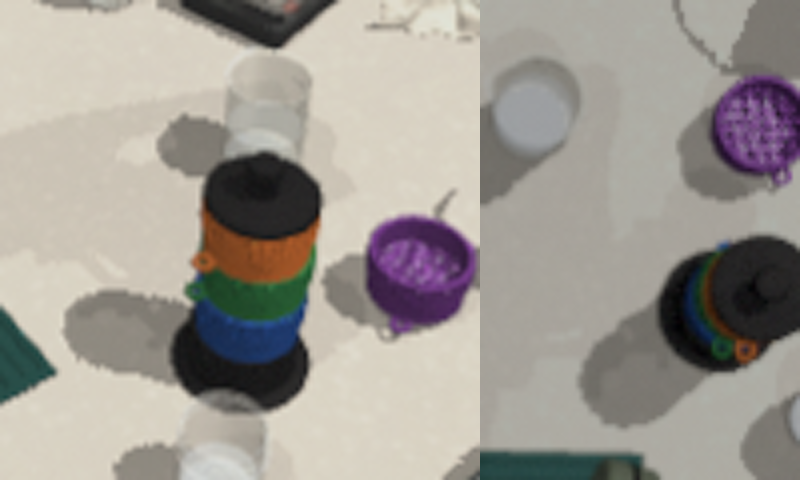

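The finished tower stands straight in both views: pan, blue, green, orange, lid. Glassware is untouched, so I hand in.

```bash
python3 -c "
from h import *
print(env.job_done())"
```

```text
the job is handed in; nothing more can be done
None
```

I rebuilt the tower on the pan as blue, green, orange, then the black lid, pushing each sieve down with about 7 N or more, and handed the job in at about 37 s; the last pictures show it standing straight with the beaker and jars in place, though the judge returned no verdict.

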